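Hold the coin-meter lock open with its service key

TASK

Take the service key with the flat oblong bow and two side lugs out of the key block, push it fully home into the lock on top of the coin meter (wiggle it past the sticky pins if it binds) and turn it a quarter turn clockwise, seen from above, so that the bolt draws back. The lock springs back by itself, so finish with the key still gripped and held turned; leave the round-headed key in its socket and the other things standing where they are.

Things in the scene. Friction and masses are not known exactly. Their poses are not given: they have to be found in the camera images.
- service_key: Key to use, 50 g, upright in either socket of the block. Origin at its lower tip, z up along it, y along bow and lugs; same after a half turn about z. From the tip up: two lugs, together 18 mm along y, 5 mm thick (x), 0 to 8 mm, rounded below; 6 mm round steel shank; shoulder disc 28 mm in diameter at 33 to 37 mm; bare shank to 49 mm; bow from 49 to 79 mm.
- key_bow (a point): Centre of the service key's flat black plastic bow, 64 mm above the key's tip, axes as the key's. The bow is 34 mm wide (y), 12 mm thick (x) and 30 mm high: grip it across x.
- key_block: Fixed grey plastic block 60 x 150 x 40 mm, origin at the centre of its underside, z up, long side along y. Two slots in its top at y = -45 and +45 mm, each 10 mm (x) by 22 mm (y). A key's shoulder rests on the block's top, its tip 7 mm above the work surface. Lift a key straight up by more than 40 mm to free it.
- spare_key: The other key, not to be used: same shank and shoulder, no lugs, round upright black head 28 mm in diameter and 30 mm high. Origin at its lower tip. It stands in the block's other socket.
- lock_mouth (a point): Centre of the keyway's mouth in the 50 mm square steel face plate on the coin meter, 116 mm above the work surface; z up, y along the keyway. The keyway is a vertical slot 9 mm (x) by 21 mm (y), 22 mm deep, with a 3 mm chamfer; the key's y goes along it, either way round. Key home: shoulder on the plate, tip 33 mm below the mouth. Only then does it turn, about this z.
- lock_plug (a joint): Angle of the plug, rad: 0 at rest (in line with the keyway), grows as the key turns clockwise seen from above, stop at 1.5. The key has about 0.15 rad of play in it. A spring turns it back with 0.025 N m at 0 and 0.08 N m at 1.5. Once turned, the lugs under the plate keep the key in. It draws the flat steel bolt on the meter's top back by 10 mm per rad.
- coin_meter: Fixed white coin meter 180 (x) x 220 (y) x 110 mm high, coin slide at its +x side. Origin under its centre; lock axis at x = -30 mm, y = 0. In the lock two pairs of spring pins, 8 and 15.5 mm below the mouth, bind the key's lugs: a straight push takes 10 to 20 N, less while yawing the key 0.15 rad to and fro. The bolt on its top stands 8 mm high.
- detergent: White bottle, 72 mm in diameter, 150 mm high, bystander; origin under its centre.
- coin_cup: Steel cup, 70 mm in diameter, 60 mm high, bystander; origin under its centre.
- powder_carton: Carton 70 x 120 x 100 mm, bystander; origin under its centre.
Not all that is in view belongs to the job. What is shaped like the service_key but pink is not meant.

How it is judged:
By the outcome, as a careful person would: the job done as asked, in the order asked, and still so for the second after the job is handed in, while the arm keeps its last pose, push and grip.
It also fails if it takes over 51 s, if anything falls off the work surface, if the arm or the gripper's body presses on something with over 40 N, if the wrist force passes 120 N, or if a joint passes its speed limit or range.

ROBOT

A 6-joint arm with a two-finger parallel gripper is mounted at the origin on the work surface. World frame = base frame: x ahead of the robot, y to its left, z up, the work surface at z = 0. Lengths are in mm, angles in degrees, forces in N, time in s.
With the tool pointing down it reaches from about 300 to 850 mm from the base axis. Payload 4.2 kg.
Tool frame: the origin (TCP) lies midway between the tips of the shut fingers; the grasp point (between the pads) lies 19 mm behind it (env.hold_point_z is the z of the grasp point in the tool frame, in mm); z points along the fingers, y is the direction in which the jaws open and shut (so a half turn about z gives the same grasp; the last joint's range is limited). The gripper opens to 91 mm and grips with 3 to 60 N. Pads are 32 mm wide; open, the fingers measure 118 mm over their backs; the gripper's body (76 mm by 178 mm) begins 60 mm behind the grasp point.
Start: joints at [-67.494, 18.312, 89.639, -0, 72.044, -1.146], TCP at [230.681, -526.716, 213.976] pointing down, gripper open.
Joint ranges: [-177.97, 177.97], [-48.28, 115.42], [12.27, 149.76], [-77.06, 257.06], [2.81, 150.46], [-146.56, 146.56]. Speed limits (degrees/s): [147.25, 147.25, 180, 180, 180, 180].

INTERFACE

Orientations are given as [roll, pitch, yaw] about the fixed x, y, z axes, in that order (R = Rz(yaw) Ry(pitch) Rx(roll)).
In Python, from workcell import env, grab_frame, camera_params, spotter gives the robot as it stands. The module is installed in compiled form; this text tells all that it offers.
- The arm moves only by the shell command python3 -m jog 'ROWS' [FORCE]. ROWS is text: rows parted by semicolons, each of 7 numbers parted by spaces: the turn, a rotation vector about the world's x, y, z in units of 5 degrees (1.0 is 5 degrees), then the shift along the world's x, y, z in units of 25 mm (1.0 is 25 mm), then the opening, from 0 (shut) to 1 (fully open). A call has 1 to 5 rows; each row is the pose to reach, as a shift and turn from the pose commanded when the call began; what a row does not reach only later rows make up. A row lasts 1/8 s, in which the tool goes at most 62.5 mm and 10.7 degrees, less where a joint would pass 70% of its speed; a pose out of reach is approached as far as the arm can. A call with a gripper value outside its range is refused whole. The fingers move at their own pace and stop on an object; FORCE is the grip in N (left out, the last holds). Time passes only in rows, so rows that repeat a pose let the fingers close. It gives the time, the measured TCP pose, the force and the opening at its end, in the units of the state.
- env.state(): the state, without advancing time (a new reading comes with each control period).
- grab_frame(name): name is "scene" or "top" or "wrist"; returns the picture (480x640x3 uint8, red, green, blue); there is no depth.
- camera_params(name): a dict with "K" (3x3 intrinsics, pixels), "rvec" (rotation vector, rad) and "tvec" (3), from world to camera coordinates, as OpenCV has them. Camera axes: x right, y down, z forward; pixel columns grow to the right and rows downward; lengths in mm; the calibration is good to about 2 mm. A picture is of the moment at which its call begins: read the wrist's pose just before it. camera_params takes no time and is no camera call; for the wrist camera it gives the pose at the moment of the call.
- env.job_done(): hands the job in, once; it reports no verdict.
Trained networks look in the newest picture that a camera, given by its name, has taken for a name from the list of things; names that differ only in an ending like _2 or _b are one class to them, and where a whole thing is asked for, a point or a joint stands for the part that bears it (a point fixed in the world has none). Each returns a list of dicts, best first, with "conf" (0 to 1); they miss things now and then, are a little off and sometimes report something else, mostly with a low value. They report only what shows in the picture. A call takes as long as a camera call. They do not tell look-alikes from the thing itself.
- spotter.look_for(query, camera): "box" ([left, top, width, height] in pixels, round what is visible of it).
- spotter.trace(query, camera): "region" (480x640 bool, what is visible of it) and "box" ([left, top, width, height] in pixels, round what is visible of it).
The state is a dict: "time_s": time; "qpos": joint angles; "qvel": joint speeds; "effort": joint torques, N m; "ee_pos": TCP position; "ee_rot": TCP orientation; "force": force on the tool from outside, world axes, zero at the start; "torque": the same for the moment, N m; "gripper_width": finger opening in mm.
Only numpy, scipy, OpenCV 4.12 (cv2) and the standard library are available. Lean on these libraries where they do the work, as an engineer would, in place of code of your own. Each camera call takes 0.05 s, during which the arm holds its last target. There are 200 camera calls.

## Working session

There is one attempt and no reset: what is moved stays moved. The work goes in short steps, Python scripts to look and compute and a shell command to move; the robot and the scene stay as the last step left them, time stands still between calls to the robot, and variables do not carry over. Pictures are saved under pics/ and viewed, about 8 in all and at most 12, crops included, and the job is handed in when it is done.

```bash
mkdir -p pics
cat > h.py <<'E'
import numpy as np,cv2
from workcell import env,grab_frame,camera_params,spotter
def ray(cam,uv,z,p=None):
    "world point on plane z seen at pixel uv"
    p=p or camera_params(cam);R=cv2.Rodrigues(np.array(p['rvec'],float))[0];t=np.array(p['tvec'],float).ravel()
    d=R.T@np.linalg.inv(np.array(p['K']))@np.array([uv[0],uv[1],1.]);c=-R.T@t
    return c+d*(z-c[2])/d[2]
def proj(cam,X,p=None):
    p=p or camera_params(cam)
    return cv2.projectPoints(np.array(X,float).reshape(-1,3),np.array(p['rvec'],float),np.array(p['tvec'],float),np.array(p['K'],float),None)[0].reshape(-1,2)
def save(n,im): cv2.imwrite('pics/'+n,im[...,::-1])
E
python3 - <<'E'
from h import *
for c in("scene","top"):
    im=grab_frame(c);save(c+'0.png',im)
    p=camera_params(c);R=cv2.Rodrigues(np.array(p['rvec'],float))[0];print(c,-R.T@np.ravel(p['tvec']),p['K'][0][0])
    for q in("service_key","spare_key","key_block","coin_meter"):
        print(c,q,[(np.round(d['box']).tolist(),round(d['conf'],2)) for d in spotter.look_for(q,c)[:3]])
print(env.state()['time_s'],env.hold_point_z)
E
```

```text
scene [1120.72017236  125.05075656  758.85280851] 485.0723550393589
scene service_key [([218.0, 196.0, 17.0, 35.0], 0.72), ([254.0, 168.0, 18.0, 24.0], 0.61)]
scene spare_key [([219.0, 153.0, 14.0, 19.0], 0.86)]
scene key_block [([208.0, 162.0, 77.0, 54.0], 0.58)]
scene coin_meter [([361.0, 144.0, 136.0, 133.0], 0.76)]
top [ 495.51673565  -17.93554434 1065.02211224] 472.0524570989194
top service_key [([406.0, 229.0, 17.0, 18.0], 0.63), ([392.0, 278.0, 15.0, 12.0], 0.61)]
top spare_key [([430.0, 287.0, 24.0, 9.0], 0.63)]
top key_block [([382.0, 266.0, 73.0, 42.0], 0.65)]
top coin_meter [([188.0, 220.0, 115.0, 126.0], 0.69)]
0.5 -18.8
```

```bash
ls pics
```

```text
scene0.png
top0.png
```

View pics/top0.png

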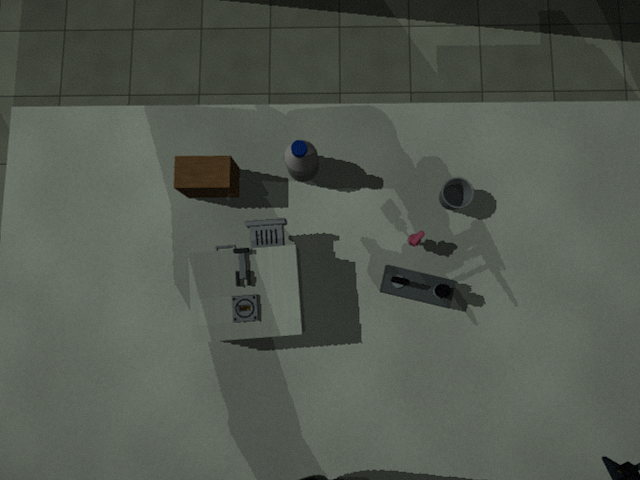

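View pics/scene0.png

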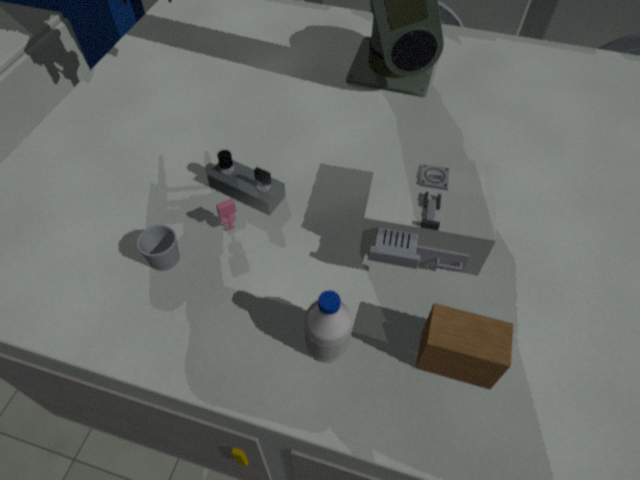

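Run:
```python
from h import *
im=grab_frame("top")
def rect(q,z):
    for d in spotter.trace(q,"top")[:2]:
        c=cv2.findContours(d['region'].astype(np.uint8),0,2)[0];c=max(c,key=cv2.contourArea)
        w=np.array([ray("top",p[0],z)[:2] for p in c],np.float32)
        print(q,round(d['conf'],2),cv2.minAreaRect(w))
rect("key_block",40);rect("coin_meter",110);rect("service_key",80);rect("spare_key",80);rect("lock_plug",116)
print("service",ray("top",(400,282),80),"spare",ray("top",(443,291),80),"mouth",ray("top",(246,308),116),"pink",ray("top",(416,238),60))
print("scene: service",ray("scene",(262,174),86),"mouth",ray("scene",(433,176),116))
s=env.state();print(s['ee_rot'],s['time_s'])
```

```text
key_block 0.98 ((518.0812377929688, -199.48928833007812), (155.7358856201172, 63.94922637939453), 76.93836212158203)
coin_meter 0.96 ((529.8642578125, 158.34042358398438), (239.6356658935547, 228.78517150878906), 4.574219703674316)
service_key 0.65 ((527.1318969726562, -157.75469970703125), (35.23618698120117, 24.754867553710938), 89.86861419677734)
service_key 0.46 ((617.4116821289062, -192.0034637451172), (26.87180519104004, 39.051536560058594), 62.33796310424805)
spare_key 0.76 ((506.4251708984375, -241.66383361816406), (35.10639953613281, 24.576860427856445), 89.89154815673828)
service [ 525.04967616 -158.76021971   80.        ] spare [ 506.39779496 -246.76230301   80.        ] mouth [473.00437969 153.63519757 116.        ] pink [ 619.19113389 -197.84945913   60.        ]
scene: service [ 537.96095242 -153.22050749   86.        ] mouth [476.54731762 156.58096873 116.        ]
[1.79990915e+02 1.38402496e-03 2.36526255e+01] 0.8
```

```bash
python3 -m jog '0 0 2 2.3 0.8 0 1; 0 0 4 3.6 2.8 0 1; 0 0 6 4.8 4.9 0 1; 0 0 8 6.0 7.0 0 1; 0 0 9.5 7.2 9.1 0 1' 20; python3 -m jog '0 0 0.7 1.4 2 0 1; 0 0 1.37 2.8 3.9 0 1; 0 0 1.37 4.1 5.2 0 1; 0 0 1.37 4.65 5.7 0 1;0 0 1.37 4.65 5.7 0 1'
```

```text
time_s: 1.42
ee_pos: [411.5, -297.6, 214.2]
ee_rot: [179.9, 0.0, 71.4]
force: [1.4, 0.6, 1.0]
gripper_width: 91.3
time_s: 2.05
ee_pos: [527.1, -156.6, 213.7]
ee_rot: [-180.0, 0.0, 78.1]
force: [-0.7, -0.6, -0.1]
gripper_width: 91.1
```

Run:
```python
from h import *
s=env.state();print(s['ee_pos'],s['ee_rot'],s['qpos'],s['time_s'])
im=grab_frame("wrist");save('w1.png',im)
p=camera_params("wrist");R=cv2.Rodrigues(np.array(p['rvec'],float))[0];print(-R.T@np.ravel(p['tvec']),R)
print(proj("wrist",[[527,-157,86],[518,-199,40]]))
for d in spotter.trace("service_key","wrist")[:2]:
    c=cv2.findContours(d['region'].astype(np.uint8),0,2)[0];c=max(c,key=cv2.contourArea)
    print(d['conf'],d['box'],cv2.minAreaRect(np.array([ray("wrist",q[0],86)[:2] for q in c],np.float32)))
```

```text
[ 527.13291889 -156.56191303  213.74697326] [-1.79969273e+02  3.26892955e-02  7.80929310e+01] [-1.77183337e+01  1.60728687e+01  9.29225152e+01 -3.76783782e-02
  7.10318789e+01 -5.79900039e+00] 2.05
[542.26292752 -79.85256187 383.52262933] [[ 9.78188350e-01 -2.07718643e-01 -7.19286374e-04]
 [-1.98918665e-01 -9.37733561e-01  2.84758026e-01]
 [-5.98240496e-02 -2.78403904e-01 -9.58599160e-01]]
[[326.02578023 226.87807936]
 [325.75244254 255.33438658]]
0.77 [406.9, 220.4, 39.2, 39.9] ((609.8736572265625, -189.3335723876953), (22.948076248168945, 48.004058837890625), 34.398033142089844)
0.72 [312.8, 206.1, 28.5, 42.4] ((527.0640869140625, -157.4835968017578), (37.499752044677734, 23.78485107421875), 77.95753479003906)
```

View pics/w1.png

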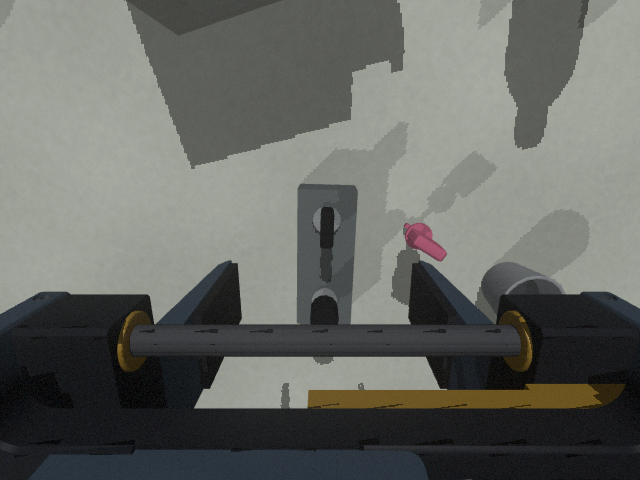

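Run:
```python
from h import *
from scipy.optimize import minimize
d=[d for d in spotter.trace("service_key","wrist") if d['box'][0]<360][0]
p=camera_params("wrist");im=grab_frame("wrist")
m=np.zeros((480,640),bool);m[195:262,305:350]=im[195:262,305:350].max(2)<50
def fit(mask):
    def mod(v):
        a=np.deg2rad(v[2]);ex=np.array([np.sin(a),-np.cos(a)]);ey=np.array([np.cos(a),np.sin(a)])
        X=[np.r_[v[:2]+sx*6*ex+sy*17*ey,z] for sx in(-1,1) for sy in(-1,1) for z in(56,86)]
        r=np.zeros((960*2,1280*2),np.uint8);h=cv2.convexHull((proj("wrist",X,p)*4).astype(np.float32)).astype(int)
        cv2.fillPoly(r,[h],1);return r
    M=cv2.resize(mask.astype(np.uint8),(2560,1920),interpolation=0)
    f=lambda v:-(mod(v)&M).sum()/(mod(v)|M).sum()
    return minimize(f,[527,-157,78],method='Nelder-Mead',options=dict(initial_simplex=[[527,-157,78],[532,-157,78],[527,-152,78],[527,-157,83]],xatol=.05))
for mk in(m,d['region']):
    r=fit(mk);print(mk.sum(),r.x,r.fun)
save('c1.png',cv2.resize(im[180:300,270:400],None,fx=5,fy=5,interpolation=0))
```

```text
539 [ 559.90123457 -137.98765432   47.38271605] 0.0
799 [ 558.66666667 -143.66666667   58.        ] 0.0<stdin>:13: RuntimeWarning: overflow encountered in scalar negative
```

View pics/c1.png

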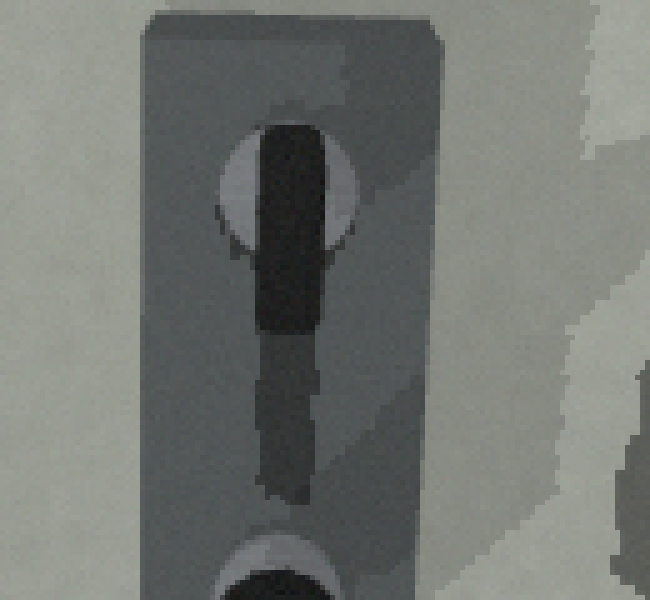

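Run:
```python
from h import *
from scipy.optimize import minimize
p=camera_params("wrist");im=grab_frame("wrist")
m=np.zeros((480,640),np.uint8);m[195:250,318:338]=im[195:250,318:338].max(2)<50
m[247:]=0
M=cv2.resize(m,(2560,1920),interpolation=0)>0
def mod(v):
    a=np.deg2rad(v[2]);ex=np.array([np.sin(a),-np.cos(a)]);ey=np.array([np.cos(a),np.sin(a)])
    X=[np.r_[v[:2]+sx*6*ex+sy*17*ey,z] for sx in(-1,1) for sy in(-1,1) for z in(56,86)]
    r=np.zeros((1920,2560),np.uint8)
    cv2.fillPoly(r,[cv2.convexHull((proj("wrist",X,p)*4).astype(np.float32)).astype(int)],1);return r>0
f=lambda v:-float((mod(v)&M).sum())/float((mod(v)|M).sum())
r=minimize(f,[527,-157,78],method='Nelder-Mead',options=dict(initial_simplex=[[527,-157,78],[532,-157,78],[527,-152,78],[527,-157,83]],xatol=.05))
print(m.sum(),r.x,r.fun,"disc",ray("wrist",(327.8,218),44))
print("block far corners",ray("wrist",(298.5,188),40),ray("wrist",(357,188.5),40))
```

```text
537 [ 528.02880584 -160.33777143   76.00806608] -0.8902553413236061 disc [ 528.27706612 -159.88966304   44.        ]
block far corners [ 506.07208706 -124.9264415    40.        ] [ 562.60324409 -137.56729687   40.        ]
```

```bash
python3 -m jog '0 0 -0.14 0.04 -0.14 -2 0.6; 0 0 -0.14 0.04 -0.14 -3.8 0.6; 0 0 -0.14 0.04 -0.14 -5.2 0.6; 0 0 -0.14 0.04 -0.14 -6.43 0.6; 0 0 -0.14 0.04 -0.14 -6.43 0.6' 40; python3 -m jog '0 0 0 0 0 0 0;0 0 0 0 0 0 0;0 0 0 0 0 0 0;0 0 0 0 0 0 0;0 0 0 0 0 0 0' 40; python3 -m jog '0 0 0 0 0 0 0;0 0 0 0 0 0.2 0;0 0 0 0 0 0.5 0;0 0 0 0 0 1 0;0 0 0 0 0 1 0' 40
```

```text
time_s: 2.92
ee_pos: [525.7, -160.4, 51.4]
ee_rot: [-179.7, -0.0, 77.2]
force: [-0.1, -0.2, 0.4]
gripper_width: 54.9
time_s: 3.55
ee_pos: [528.1, -160.2, 53.6]
ee_rot: [180.0, 0.0, 77.3]
force: [0.3, -0.0, 1.3]
gripper_width: 11.7
time_s: 4.18
ee_pos: [528.9, -160.5, 79.7]
ee_rot: [179.8, 0.0, 77.3]
force: [-0.6, 0.6, -0.5]
gripper_width: 11.7
```

```bash
python3 -m jog '0 0 0 0 0 2 0;0 0 0 0 0 4 0;0 0 1 -0.5 2 5.2 0;0 0 2 -1 4 6 0;0 0 3.4 -1.5 6 6 0'; python3 -m jog '0 0 0 -0.4 2 0 0;0 0 0 -0.6 4 0 0;0 0 0 -0.6 4 0 0;0 0 0 -0.6 4 0 0'
```

```text
time_s: 4.8
ee_pos: [490.9, -8.9, 230.1]
ee_rot: [179.7, 0.0, 94.5]
force: [0.3, 0.1, -0.0]
gripper_width: 11.7
time_s: 5.3
ee_pos: [475.4, 89.4, 228.2]
ee_rot: [-180.0, 0.0, 94.3]
force: [-0.6, 1.4, -0.0]
gripper_width: 11.7
```

Run:
```python
from h import *
s=env.state();print(s['ee_pos'],s['ee_rot'],s['qpos'],s['time_s'])
im=grab_frame("wrist");save('w2.png',im);np.save('w2.npy',im)
print(proj("wrist",[[473,155,116]]))
for q in("coin_meter","lock_plug","service_key"):
  for d in spotter.look_for(q,"wrist")[:2]: print(q,d)
```

```text
[475.36108189  89.42647112 228.15956401] [-1.79995018e+02  4.00977303e-02  9.43340652e+01] [ 9.31923509e+00  9.50946844e+00  9.95732477e+01 -4.18085682e-02
  7.09257364e+01  4.99883734e+00] 5.3
[[329.03333834 151.75946059]]
coin_meter {'box': [244.5, 0.0, 293.3, 276.6], 'conf': 0.93}
lock_plug {'box': [321.1, 135.6, 13.9, 29.0], 'conf': 0.56}
service_key {'box': [310.6, 248.2, 30.9, 76.5], 'conf': 0.87}
```

View pics/w2.png

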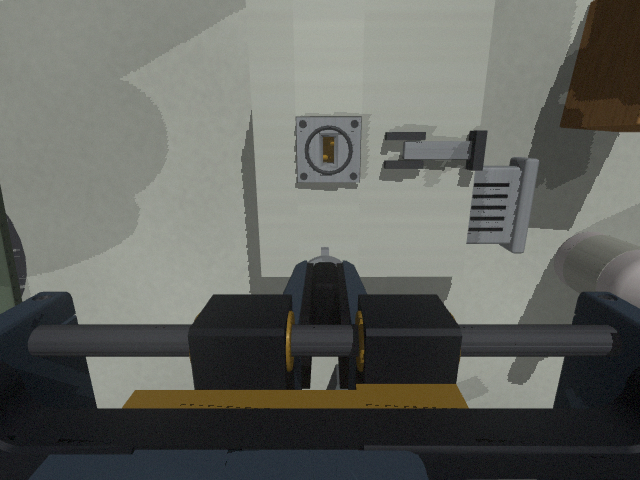

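Run:
```python
from h import *
im=np.load('w2.npy')
print(proj("wrist",[[475.4,89.4,228.2-46.6+37],[475.4,89.4,228.2-46.6+33],[475.4,89.4,228.2-46.6]]))
a=cv2.resize(im[105:200,285:375],None,fx=5,fy=5,interpolation=0);b=cv2.resize(im[235:330,295:355],None,fx=5,fy=5,interpolation=0)
b=cv2.convertScaleAbs(b,alpha=1.6)
save('c2.png',np.hstack([a,b]))
```

```text
[[326.17662082 280.82127033]
 [326.14631312 277.98627724]
 [325.93488187 258.20892397]]
```

View pics/c2.png

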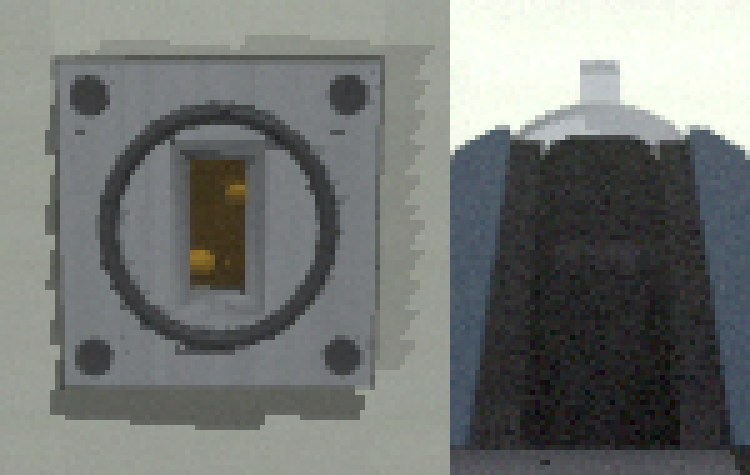

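Run:
```python
from h import *
c=[(90,96),(347,95),(342,356),(94,356)]
w=np.array([ray("wrist",(285+x/5,105+y/5),116)[:2] for x,y in c]);print(w,w.mean(0))
for a,b in((0,1),(3,2),(3,0),(2,1)):
    d=w[b]-w[a];print(np.hypot(*d),np.degrees(np.arctan2(d[1],d[0])))
print("keyway",ray("wrist",(285+219/5,105+224/5),116))
a=np.radians(94.3);ey=np.array([np.cos(a),np.sin(a)]);ex=np.array([ey[1],-ey[0]]);k=np.array([475.4,89.4]);t=228.2-46.6
P=lambda x,y,z:[*(k+x*ex+y*ey),t+z]
print("lug top/bot +y end L,R",proj("wrist",[P(-2.5,9,8),P(2.5,9,8),P(-2.5,9,0),P(2.5,9,0),P(0,14,33),P(0,14,37)]))
im=grab_frame("scene");save('s2.png',im[100:340,300:620].repeat(2,0).repeat(2,1))
```

```text
[[451.61637002 173.87196638]
 [491.14801991 176.91362048]
 [494.23229806 137.12240153]
 [454.46325924 134.20948233]] [472.86498681 155.52936768]
39.64849306291796 4.3997974434709635
39.87557582083403 4.1892002263990715
39.76452463576607 94.10552887096858
39.910573500368756 94.43222123035471
keyway [472.93269103 156.2153677  116.        ]
lug top/bot +y end L,R [[322.01007503 249.11892472]
 [329.92891807 249.10468249]
 [322.09788401 245.24504919]
 [329.74937958 245.23122586]
 [326.13011076 254.77876167]
 [326.16072567 257.20532704]]
```

```bash
python3 -m jog '0 0 0 -0.04 1.6 0 0;0 0 0 -0.08 2.65 0 0;0 0 0 -0.08 2.65 -0.6 0;0 0 0 -0.08 2.65 -1.5 0;0 0 0 -0.08 2.65 -2 0' 60; python3 -m jog '0 0 0 0 0 -0.2 0;0 0 0 0 0 -0.4 0;0 0 0 0 0 -0.6 0;0 0 0 0 0 -0.8 0;0 0 0 0 0 -0.8 0' 60
```

```text
time_s: 6.18
ee_pos: [472.6, 154.6, 176.4]
ee_rot: [-179.8, 0.1, 94.2]
force: [-0.1, 0.0, 0.1]
gripper_width: 11.6
time_s: 6.8
ee_pos: [473.2, 156.0, 157.9]
ee_rot: [-180.0, 0.0, 94.3]
force: [0.5, 0.4, 0.1]
gripper_width: 11.6
```

```bash
python3 -m jog '0 0 1.5 0 0 -0.1 0;0 0 0 0 0 -0.2 0;0 0 -1.5 0 0 -0.28 0;0 0 0 0 0 -0.36 0;0 0 1.5 0 0 -0.42 0' 60; python3 -m jog '0 0 -1.5 0 0 -0.08 0;0 0 -3 0 0 -0.14 0;0 0 -1.5 0 0 -0.2 0;0 0 0 0 0 -0.26 0;0 0 -1.5 0 0 -0.32 0' 60
```

```text
time_s: 7.42
ee_pos: [474.2, 156.1, 149.3]
ee_rot: [179.8, 0.0, 102.1]
force: [-1.3, -0.1, 1.2]
gripper_width: 11.5
time_s: 8.05
ee_pos: [473.5, 156.3, 140.3]
ee_rot: [180.0, -0.0, 94.1]
force: [-0.7, 0.6, -0.3]
gripper_width: 11.8
```

```bash
python3 -m jog '0 0 1.5 0 0 -0.08 0;0 0 0 0 0 -0.16 0;0 0 -1.5 0 0 -0.22 0;0 0 0 0 0 -0.28 0;0 0 1.5 0 0 -0.34 0' 60; python3 -m jog '0 0 -1.5 0 0 -0.05 0;0 0 -3 0 0 -0.1 0;0 0 -1.5 0 0 -0.14 0;0 0 -1.5 0 0 -0.14 0' 60
```

```text
time_s: 8.68
ee_pos: [473.7, 156.2, 131.5]
ee_rot: [180.0, -0.0, 102.1]
force: [-0.4, 0.0, 0.0]
gripper_width: 12.2
time_s: 9.18
ee_pos: [474.1, 156.3, 129.5]
ee_rot: [179.9, -0.0, 94.4]
force: [-1.8, 0.3, 7.8]
gripper_width: 11.4
```

Run:
```python
from h import *
s=env.state();print(s['ee_pos'],s['ee_rot'],s['force'],s['torque'])
im=grab_frame("wrist");print(proj("wrist",[[473,155.7,116],[473,155.7,120],[473,170,120]]))
a=cv2.convertScaleAbs(cv2.resize(im[190:320,240:420],None,fx=4,fy=4,interpolation=0),alpha=1.5);save('c3.png',a)
```

```text
[474.06930836 156.31299447 129.53858179] [ 1.79868142e+02 -3.00038481e-02  9.43561973e+01] [-1.78103985  0.34224711  7.76473628] [-0.13103232  0.41221134  0.02092679]
[[324.39795372 280.1110821 ]
 [324.41087056 282.97774757]
 [326.3728663  258.99737887]]
```

View pics/c3.png

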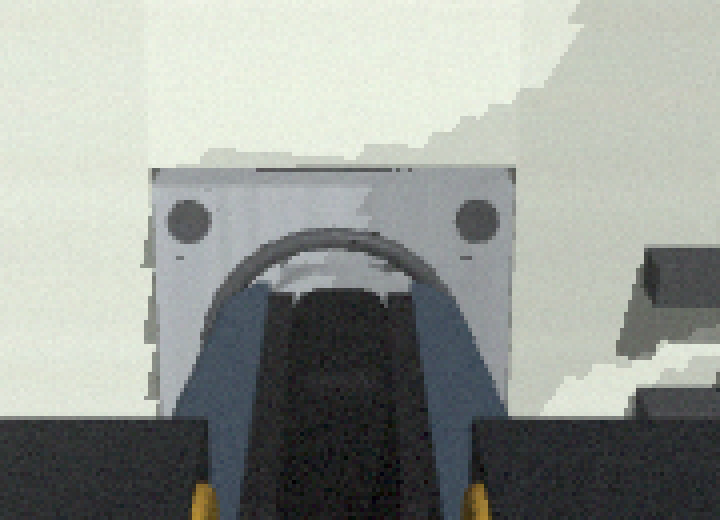

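```bash
python3 -m jog '0 0 1.3 -0.02 0 -0.03 0;0 0 0 -0.02 0 -0.05 0;0 0 -1.3 -0.02 0 -0.06 0;0 0 0 -0.02 0 -0.06 0;0 0 0 -0.02 0 -0.06 0' 60
```

```text
time_s: 9.85
ee_pos: [474.1, 156.5, 129.5]
ee_rot: [179.8, -0.1, 94.4]
force: [-3.1, -1.0, 17.6]
gripper_width: 11.7
```

```bash
python3 -m jog '0 0 -1.5 -0.01 0 0 0;0 0 -3 -0.02 0 0 0;0 0 -4.5 -0.02 -0.01 0 0;0 0 -6 -0.03 -0.01 0 0;0 0 -6 -0.03 -0.01 0 0' 60; python3 -c "
from h import *
s=env.state();print(s['torque'],s['qpos'])"
```

```text
time_s: 10.48
ee_pos: [472.7, 156.9, 129.5]
ee_rot: [179.9, -0.2, 64.2]
force: [-5.4, 1.3, 18.1]
gripper_width: 11.9
[ 0.13261697  1.11942767 -0.00536188] [ 16.97580363  15.54657977 106.94898706   0.110241    57.31170922
  42.68261649]
```

```bash
python3 -m jog '0 0 -1.5 -0.01 -0.01 0 0;0 0 -3 -0.02 -0.01 0 0;0 0 -4.5 -0.02 -0.02 0 0;0 0 -6 -0.03 -0.03 0 0;0 0 -6 -0.03 -0.03 0 0' 60; python3 -c "
from h import *
s=env.state();print(s['torque'],s['qpos'])
grab_frame('wrist')
grab_frame('scene')
save('s4.png',np.hstack([cv2.resize(grab_frame('scene')[120:280,350:480],None,fx=3,fy=3),cv2.resize(cv2.imread('pics/scene0.png')[120:280,350:480,::-1],None,fx=3,fy=3)]))"
```

```text
time_s: 11.1
ee_pos: [472.3, 157.1, 129.5]
ee_rot: [-179.9, -0.3, 34.2]
force: [-4.8, 4.0, 16.4]
gripper_width: 12.0
[0.73884063 1.10295498 0.01195566] [ 16.94703593  15.47988408 107.04475579   0.22807982  57.2134446
  72.62294306]
```

View pics/s4.png

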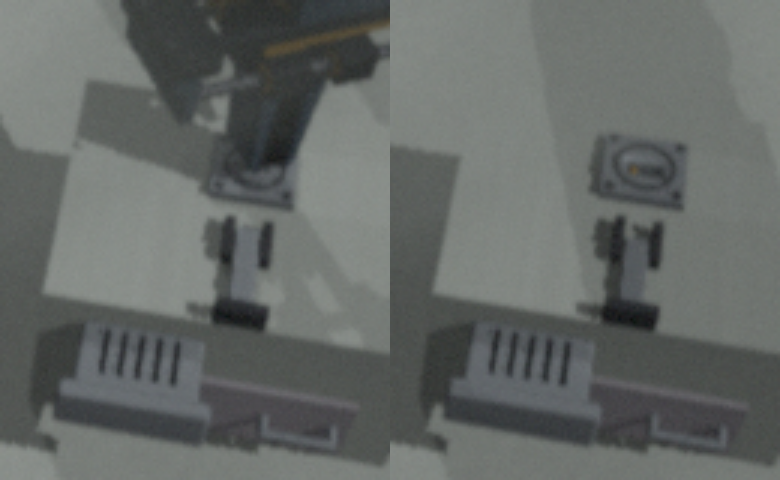

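```bash
python3 -m jog '0 0 -1.5 -0.01 0.02 0 0;0 0 -3 -0.02 0.02 0 0;0 0 -4.5 -0.03 0.02 0 0;0 0 -6 -0.04 0.02 0 0;0 0 -6.4 -0.04 0.02 0 0' 60; python3 -m jog '0 0 -0.4 0 0 0 0;0 0 -0.4 0 0 0 0' 60;python3 - <<'E'
from h import *
s=env.state();print(s['torque'],s['qpos'],s['ee_rot'])
im=grab_frame('wrist');save('w5.png',im)
print(proj("wrist",[[473,155.7,116]]))
for n,i in(('now',grab_frame('top')),('before',cv2.imread('pics/top0.png')[...,::-1])): print(n,i.shape)
save('t5.png',np.hstack([cv2.resize(x[225:335,205:290],None,fx=4,fy=4) for x in(grab_frame('top'),cv2.imread('pics/top0.png')[...,::-1])]))
E
```

```text
time_s: 11.88
ee_pos: [472.0, 157.6, 129.5]
ee_rot: [-179.7, -0.3, 2.2]
force: [-2.8, 4.0, 14.5]
gripper_width: 11.7
time_s: 12.12
ee_pos: [472.0, 157.7, 129.5]
ee_rot: [-179.7, -0.3, 0.3]
force: [-2.7, 3.2, 15.7]
gripper_width: 11.7
[0.79631441 0.80230051 0.02527254] [ 17.03387161  15.43135967 107.11345063   0.20383159  57.1017548
 106.66746029] [-179.73406828   -0.28914368    0.25555721]
[[325.86074824 278.27851512]]
now (480, 640, 3)
before (480, 640, 3)
```

View pics/w5.png

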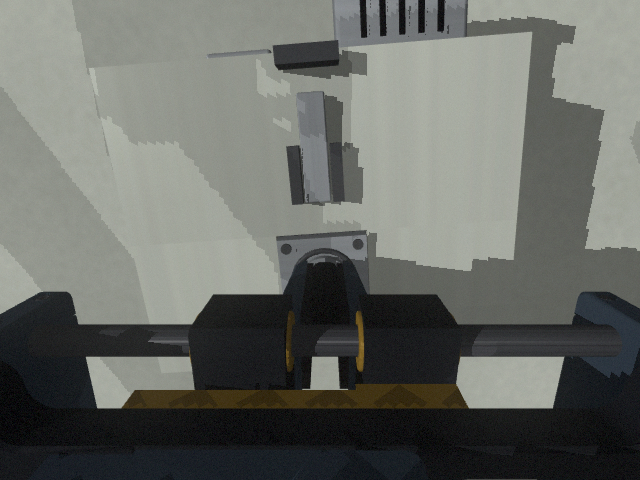

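View pics/t5.png

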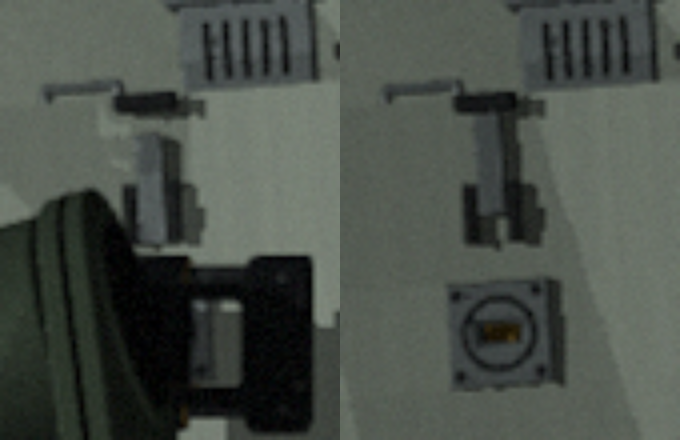

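```bash
python3 -m jog '0 0 0 0 0 0 0;0 0 0 0 0 0 0;0 0 0 0 0 0 0;0 0 0 0 0 0 0;0 0 0 0 0 0 0' 60
python3 - <<'E'
from h import *
b=cv2.imread('pics/top0.png')[...,::-1].astype(int)
n=grab_frame('top').astype(int)
for q in("spare_key","key_block","detergent","coin_cup","powder_carton"):
    print(q,[d['box'] for d in spotter.look_for(q,"top")[:1]])
print("bolt near end now",ray("wrist",(316,204),118),"before(top)",ray("top",(242.5,278.7),118),"now(top)",ray("top",(242.5,286.2),118))
env.job_done()
E
```

```text
time_s: 12.9
ee_pos: [472.0, 157.7, 129.5]
ee_rot: [-179.7, -0.3, 0.3]
force: [-2.7, 4.2, 15.6]
gripper_width: 11.9
spare_key [[429.8, 285.8, 19.4, 10.8]]
key_block [[382.3, 265.0, 72.4, 42.8]]
detergent [[282.6, 141.2, 34.3, 43.0]]
coin_cup [[439.8, 179.5, 29.6, 28.9]]
powder_carton [[168.6, 154.8, 68.5, 42.6]]
bolt near end now [516.20187489 161.16242268 118.        ] before(top) [531.13195451 161.4764166  118.        ] now(top) [516.17713165 161.16292995 118.        ]
the job is handed in; nothing more can be done
```

I took the black service key out of the block and worked it fully home into the lock with small yaw wiggles. I then turned it about 94° clockwise and handed the job in at about 13 s, with the key still gripped at 60 N and held turned.

- **Key home:** the tool height stayed at 129.5 mm as the push grew to about 17 N; I had worked out 129.6 mm for the shoulder resting on the plate.
- **Bolt drawn back:** the top camera showed it about 15 mm back, which is about 1.5 rad of plug, at the stop. The wrist camera's position for the bolt's end agreed. The wrist torque, about 0.025 N m, was too small to confirm the stop by feel.
- **Holding:** the pose did not change over a last hold of about 0.6 s.
- **Other things:** the round-headed key and its block were found at the same place in the top picture as at the start. The bottle, cup and carton were found where the first picture showed them. I didn't check the pink key again at the end.

No check failed or disagreed.

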